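# Bleed the second stage and set the leak-test valves

### The job

Get the second stage ready for its leak test: press the purge button on top of the black housing all the way down and hold it for two seconds to bleed it, and let it come back up. Then push the blue valve plunger fully home, and after it the yellow one fully home. Leave the red plunger out, do not pick up, shift or swing round the housing on its turntable, and leave the loose parts lying on the bench where they are.

Things in the scene. Friction and masses are not known exactly. Their poses are not given: they have to be found in the camera images.
- housing: loose black second-stage housing, 280 g, a round can 68 mm across and 42 mm high, standing on a freely spinning grey cast-iron turntable (150 mm across, its top 35 mm above the bench). Origin: centre of its underside; z up through the purge button; x towards its black oval mouthpiece tube, which reaches 60 mm from the axis; a steel hose inlet sticks out 55 mm along y
- purge_top (a point): silver purge button in the middle of the housing's top, 33 mm across, standing 9 mm proud of the cover (top about 86 mm above the bench). Point: centre of its top face (moves with it), z up
- purge (a joint): purge button travel, m; 0 = up, 0.007 = fully down (firm stop). Sprung: about 1 N to start, 5 N fully down; springs back by itself
- housing_tube (a point): middle of the end of the mouthpiece tube, 60 mm from the housing's axis, 16 mm above its underside
- turntable (a joint): turntable angle, rad, counter-clockwise from above; it turns at a light touch (0.02 N m) and has no preferred position
- manifold: fixed aluminium test manifold, a bar 80 mm (x) by 280 mm (y) by 40 mm high, origin at the centre of its underside. Along its y axis at -100, -30 and +40 mm stand the three valves, in any colour order, and at +105 mm a gauge 52 mm across and 17 mm high
- blue_top (a point): blue valve plunger: round mushroom head, 30 mm across and 9 mm thick, on a 14 mm steel stem above a dark steel collar (40 mm across); its top stands 81 mm above the bench when out. Point: centre of the top face of the head (moves with it), z up
- blue (a joint): blue plunger travel, m; 0 = out (as found), 0.008 = fully home. It moves straight down, has no spring, resists with a steady 3 N and stays wherever it is left; firm stop at 0.008
- yellow_top (a point): yellow valve plunger: round mushroom head, 30 mm across and 9 mm thick, on a 14 mm steel stem above a dark steel collar (40 mm across); its top stands 81 mm above the bench when out. Point: centre of the top face of the head (moves with it), z up
- yellow (a joint): yellow plunger travel, m; 0 = out (as found), 0.008 = fully home. It moves straight down, has no spring, resists with a steady 3 N and stays wherever it is left; firm stop at 0.008
- red_top (a point): red valve plunger, to be left out: round mushroom head, 30 mm across and 9 mm thick, on a 14 mm steel stem above a dark steel collar (40 mm across); its top stands 81 mm above the bench when out. Point: centre of the top face of the head (moves with it), z up
- red (a joint): red plunger travel, m; 0 = out (as found), 0.008 = fully home. It moves straight down, has no spring, resists with a steady 3 N and stays wherever it is left; firm stop at 0.008
- mouthpiece: loose bystander: pale orange mouthpiece, about 48 x 56 x 26 mm; origin at its underside
- lever_arm: loose bystander: small aluminium lever arm, forked strip 68 x 22 mm, 4 mm thick with a 10 mm upturned end; origin at its underside
- poppet_housing: loose bystander: upright brass poppet housing, 26 mm across at the foot, 40 mm high; origin at the centre of its foot
- cover_ring: loose bystander: smoky grey cover ring lying flat, 66 mm outside, 50 mm inside, 8 mm high; origin at the centre of its underside
Not all that is in view belongs to the job. Several things have the shape of the housing; the one meant has the colours described above.

How it is judged:
By the outcome, as a careful person would: the job done as asked, in the order asked, and still so for the second after the job is handed in, with the robot touching nothing.
It also fails if it takes over 48 s, if anything falls off the work surface, if the arm or the gripper's body presses on something with over 40 N, if the wrist force passes 120 N, or if a joint passes its speed limit or range.

### The arm

A 6-joint arm with a two-finger parallel gripper is mounted at the origin on the work surface. World frame = base frame: x ahead of the robot, y to its left, z up, the work surface at z = 0. Lengths are in m, angles in rad, forces in N, time in s.
With the tool pointing down it reaches from about 0.35 to 0.975 m from the base axis. Payload 4.9 kg.
Tool frame: the origin (TCP) lies midway between the tips of the shut fingers; the grasp point (between the pads) lies manip.grip_depth behind it (manip.grip_depth is the distance from the TCP to the grasp point, in m); z points along the fingers, x is the direction in which the jaws open and shut, and the axes are right-handed (so a half turn about z gives the same grasp; the last joint's range is limited). The gripper opens to 85 mm and grips with 20 to 120 N. Pads are 22 mm wide; open, the fingers measure 114 mm over their backs; the gripper's body (76 mm by 85 mm) begins 54 mm behind the grasp point. The pads swing forward as they close: fully open they stand 13 mm farther back than shut.
Start: joints at [-1.317, 0.053, 1.613, -0, 1.476, -0.119], TCP at [0.228, -0.582, 0.231] pointing down, gripper open.
Joint ranges: [-3.01, 3.01], [-1.01, 2.22], [0.06, 2.58], [-1.02, 4.17], [0.09, 2.62], [-3.14, 3.14]. Speed limits (rad/s): [2.57, 2.57, 3.14, 3.14, 3.14, 3.14].

### API

Orientations are given as a unit quaternion [w, x, y, z].
In Python, from plant import state, grab_frame, ticket, manip gives the robot as it stands.
- The arm moves only by the tool carry_out, never from a script. Its argument "moves" is a list that holds one entry, the list of rows, each a list of 7 numbers: the turn, a rotation vector about the tool's x, y, z each as a share of 5 degrees, from -1 to 1, then the shift along the tool's x, y, z each as a share of 0.04 m, from -1 to 1, then the gripper command: -1 is shut, 1 is fully open, values between are in proportion. A call has 1 to 8 rows; each row shifts and turns the commanded pose from where the row before left it, along the tool's axes as they then stand; what a row does not reach is not made up. A row lasts 1/12 s, in which the tool goes at most 41.7 mm and 7.16 degrees, less where a joint would pass 70% of its speed; a pose out of reach is approached as far as the arm can. A call with a number of a shift or a turn outside -1 to 1 is refused whole. A call with a gripper value outside its range is refused whole. The fingers move at their own pace and stop on an object; the grip force is fixed at half the most. Time passes only in rows, so rows that do not move let the fingers close. It gives the time, the measured TCP pose, the force and the opening at its end, in the units of the state.
- state(): the state, without advancing time (a new reading comes with each control period).
- grab_frame(name): name is "scene" or "top"; returns a dict with "frame" (384x512x3 uint8, red, green, blue), "z_map" (384x512 float32, m along the optical axis (not along the pixel's ray), 0 where there is no reading), "K" (3x3 intrinsics, pixels), "k1" (the pictures are not rectified: a ray, as slopes to the right and down, at radius r is drawn at 1 + k1 r^2 times it, then the intrinsics apply), "world_from_camera" (4x4, takes a point from camera to world coordinates). Camera axes: x right, y down, z forward; pixel columns grow to the right and rows downward; lengths in m; the calibration is good to about 2 mm. A picture is of the moment at which its call begins.
- ticket.job_done(): hands the job in, once; it reports no verdict.
The state is a dict: "time": time; "joint_pos": joint angles; "joint_vel": joint speeds; "joint_efforts": joint torques, N m; "tool_pos": TCP position; "tool_rot": TCP orientation; "contact_force": force on the tool from outside, world axes, zero at the start; "ft_torque": the same for the moment, N m; "gripper_width": opening from 0.0 (shut) to 1.0 (fully open).
Only numpy, scipy, OpenCV 4.12 (cv2) and the standard library are available. Lean on these libraries where they do the work, as an engineer would, in place of code of your own. Each camera call takes 0.05 s, during which the arm holds its last target.

## Working session

There is one attempt and no reset: what is moved stays moved. The work goes in short steps, Python scripts to look and compute and a tool call to move; the robot and the scene stay as the last step left them, time stands still between calls to the robot, and variables do not carry over. Pictures are saved under pics/ and viewed, and the job is handed in when it is done.

Besides the shell and the picture viewer there is one more tool, called after "Call:" in YAML: its name, and indented under it one key for each argument. carry_out: Moves the arm, as the interface text tells. Shift numbers are shares of 0.04 m and turn numbers shares of 5 degrees, none past 1 either way. Its arguments: {"type":"object","properties":{"moves":{"type":"array"}},"required":["moves"]}

```bash
mkdir -p pics; ls; python3 - <<'E'
from plant import state, grab_frame, manip
import cv2,numpy as np
print(state()); print([ (a,getattr(manip,a)) for a in dir(manip) if a[0]!='_'])
for n in("scene","top"):
    f=grab_frame(n); cv2.imwrite(f"pics/{n}0.png",f["frame"][:,:,::-1]); np.savez(f"{n}0.npz",**f)
    print(n,f["K"],f["k1"],f["world_from_camera"])
E
```

```text
pics
{'time': 0.0, 'joint_pos': array([-1.31699680e+00,  5.33683990e-02,  1.61430930e+00, -1.59665442e-05,
        1.47598589e+00, -1.19018641e-01]), 'joint_vel': array([-0.00038629, -0.0008611 ,  0.00025399, -0.00097102,  0.0002167 ,
       -0.00057982]), 'joint_efforts': array([-1.12815364e-03, -3.93680334e+01, -3.70177174e+01, -3.07545424e-04,
        7.03406346e-03, -8.84938970e-06]), 'tool_pos': array([ 0.22747789, -0.58146047,  0.23004672]), 'tool_rot': array([-6.75233829e-04,  8.25905989e-01, -5.63806904e-01, -7.85056485e-04]), 'contact_force': array([0.76432527, 0.35253961, 0.06045653]), 'ft_torque': array([-0.02879484,  0.01044272,  0.05310848]), 'gripper_width': 0.998482619866849}
[('IKError', <class 'plant.IKError'>), ('grip_depth', 0.0187)]
scene [[485.91737256   0.         257.14277986]
 [  0.         485.91737256 192.89000309]
 [  0.           0.           1.        ]] 0.008213146541642473 [[ 0.48784401  0.66078125 -0.5704177   1.3248545 ]
 [ 0.87280501 -0.38032317  0.30588511 -0.33664872]
 [-0.01481992 -0.64708765 -0.76227157  1.06467697]
 [ 0.          0.          0.          1.        ]]
top [[431.05460447   0.         253.49868357]
 [  0.         431.05460447 196.77763206]
 [  0.           0.           1.        ]] 0.03930926807772528 [[ 0.00410262 -0.99775842  0.066793    0.52292469]
 [-0.99995511 -0.00352282  0.00879597  0.05506342]
 [-0.00854096 -0.06682609 -0.99772808  1.07543291]
 [ 0.          0.          0.          1.        ]]
```

View pics/scene0.png

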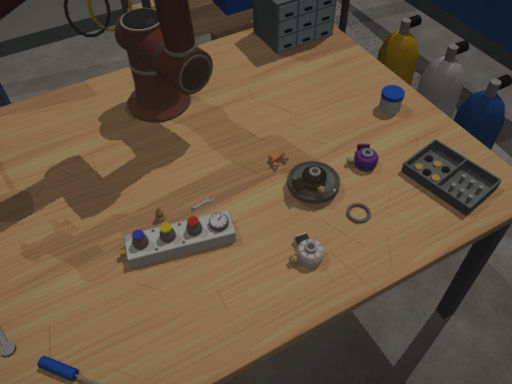

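View pics/top0.png

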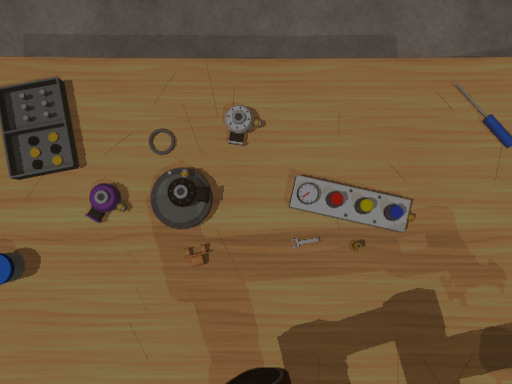

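The top view shows the black housing with its silver button at about (181,191) on the turntable at (182,197). The valves are red (337,199), yellow (367,206) and blue (397,212). The white and purple housings are decoys. Next I'll measure positions.

```bash
cat > h.py <<'E'
import numpy as np, cv2
def cam(f): return f["K"],float(f["k1"]),f["world_from_camera"]
def ray(f,u,v):
    K,k1,T=cam(f)
    p=cv2.undistortPoints(np.array([[[u,v]]],float),K,np.array([k1,0,0,0,0.]))[0,0]
    return T[:3,3],T[:3,:3]@np.array([p[0],p[1],1])
def atz(f,u,v,z):
    o,d=ray(f,u,v); return o+d*(z-o[2])/d[2]
def proj(f,P):
    K,k1,T=cam(f); Ti=np.linalg.inv(T)
    return cv2.projectPoints(np.atleast_2d(P).astype(float),cv2.Rodrigues(Ti[:3,:3])[0],Ti[:3,3],K,np.array([k1,0,0,0,0.]))[0][:,0]
def cloud(f):
    K,k1,T=cam(f); z=f["z_map"]; v,u=np.mgrid[:384,:512]
    p=cv2.undistortPoints(np.stack([u,v],-1).reshape(-1,1,2).astype(float),K,np.array([k1,0,0,0,0.]))[:,0].reshape(384,512,2)
    c=np.dstack([p*z[...,None],z]); return c@T[:3,:3].T+T[:3,3]
E
python3 - <<'E'
from h import *
for n in("scene","top"):
    f=dict(np.load(n+"0.npz")); hsv=cv2.cvtColor(f["frame"],cv2.COLOR_RGB2HSV); C=cloud(f)
    # manifold region
    near=(C[...,2]>0.06)&(C[...,2]<0.1)&(f["z_map"]>0)
    S=hsv[...,1]>130; H=hsv[...,0]
    for c,m in dict(red=(H<8)|(H>172),yellow=(H>20)&(H<35),blue=(H>110)&(H<130)).items():
        m=(m&S&near).astype(np.uint8)
        k,l,st,ce=cv2.connectedComponentsWithStats(m)
        for i in range(1,k):
            if st[i,4]>25:
                P=C[l==i]; print(n,c,st[i],ce[i].round(1),"med",np.median(P,0).round(4),"ray@81",atz(f,*ce[i],.081).round(4))
    im=f["frame"][:,:,::-1]
    if n=="top": crops=[(130,145,110,90),(285,170,140,70)]
    else: crops=[(270,140,90,80),(115,200,130,75)]
    for j,(x,y,w,h) in enumerate(crops):
        s=5; cv2.imwrite(f"pics/{n}_c{j}.png",cv2.resize(im[y:y+h,x:x+w],None,fx=s,fy=s,interpolation=cv2.INTER_CUBIC))
f=dict(np.load("top0.npz")); C=cloud(f)
# turntable & housing
x,y=C[...,0],C[...,1]; c=atz(f,181,191,.086); print(c)
near=np.hypot(x-c[0],y-c[1])<.12
for lo,hi in((.025,.045),(.07,.081),(.081,.1)):
    m=near&(C[...,2]>lo)&(C[...,2]<hi); k,l,st,ce=cv2.connectedComponentsWithStats(m.astype(np.uint8))
    for i in range(1,k):
        if st[i,4]>20: P=C[l==i];print(lo,hi,st[i],ce[i].round(1),P.mean(0).round(4),(P.min(0)+P.max(0))/2)
E
```

```text
scene red [188 216  11  10  87] [192.6 220.8] med [ 0.5882 -0.1289  0.0812] ray@81 [ 0.5883 -0.1292  0.081 ]
scene yellow [160 223  12  10  93] [165.5 227.4] med [ 0.5733 -0.197   0.0818] ray@81 [ 0.5732 -0.197   0.081 ]
scene blue [133 230  10   9  70] [137.4 234.1] med [ 0.5584 -0.2656  0.0818] ray@81 [ 0.5575 -0.2657  0.081 ]
top red [330 192  13  13 132] [336.2 198. ] med [ 0.5873 -0.1266  0.0809] ray@81 [ 0.5872 -0.1267  0.081 ]
top yellow [360 199  13  13 133] [365.8 204.7] med [ 0.5715 -0.1948  0.0805] ray@81 [ 0.5721 -0.1944  0.081 ]
top blue [390 206  13  12 121] [396.2 211.5] med [ 0.5559 -0.2629  0.0807] ray@81 [ 0.5568 -0.2631  0.081 ]
[0.60191074 0.23084072 0.086     ]
0.025 0.045 [ 151  167   61   62 2000] [178.5 200.9] [0.5821 0.2457 0.0337] [0.59077159 0.24030553 0.03483552]
0.07 0.081 [168 178  28  28 450] [181.8 191.7] [0.6011 0.2308 0.0757] [0.60192162 0.23210683 0.07557803]
0.081 0.1 [174 184  14  15 156] [180.6 190.9] [0.6023 0.2318 0.0857] [0.60212436 0.23210741 0.08586344]
```

View pics/top_c0.png

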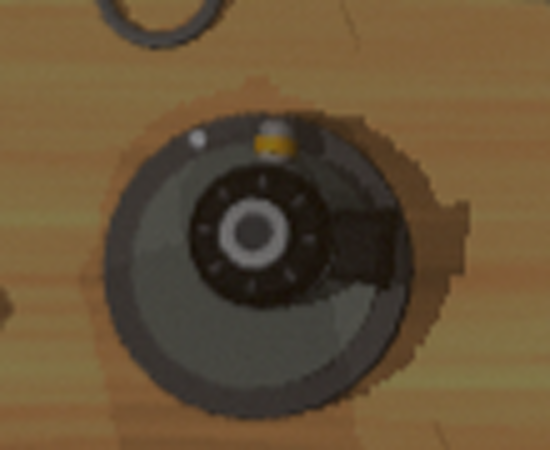

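View pics/scene_c0.png

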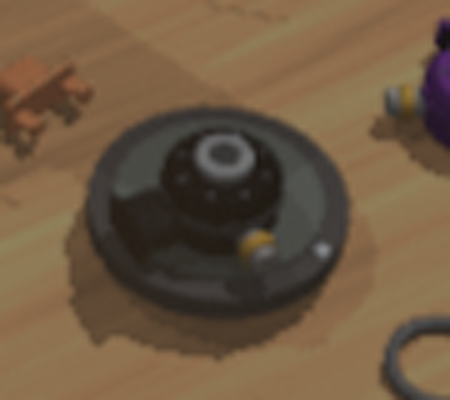

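```bash
python3 - <<'E'
from h import *
f=dict(np.load("scene0.npz")); C=cloud(f)
m=(np.hypot(C[...,0]-.602,C[...,1]-.231)<.03)&(C[...,2]>.081)
v,u=np.nonzero(m);print(u.mean(),v.mean(),len(u),C[m].mean(0),(C[m].min(0)+C[m].max(0))/2)
from scipy.spatial.transform import Rotation as R
q=np.array([-6.75e-4,.8259,-.5638,-7.85e-4]);print(R.from_quat(q[[1,2,3,0]]).as_matrix())
E
```

```text
314.875 170.90384615384616 104 [0.60239147 0.23183977 0.08597642] [0.59964476 0.23652922 0.08634103]
[[ 3.64246649e-01 -9.31302363e-01 -5.35542467e-04]
 [-9.31300244e-01 -3.64246970e-01  2.00016636e-03]
 [-2.05782938e-03 -2.29803062e-04 -9.99997856e-01]]
```

Call:
carry_out:
  moves:
    - [[0, 0, 0, -0.64, -0.67, 0, -1], [0, 0, 0, -0.64, -0.67, 0, -1], [0, 0, 0, -0.64, -0.67, 0, -1], [0, 0, 0, -0.64, -0.67, 0, -1], [0, 0, 0, -0.64, -0.67, 0, -1], [0, 0, 0, -0.64, -0.67, 0, -1], [0, 0, 0, -0.64, -0.67, 0, -1], [0, 0, 0, -0.64, -0.67, 0, -1]]

```text
time: 0.77
tool_pos: [0.3529, -0.3113, 0.2308]
tool_rot: [-0.0, 0.826, -0.564, -0.0]
contact_force: [0.6, 0.5, 1.3]
gripper_width: 0.001
```

Call:
carry_out:
  moves:
    - [[0, 0, 0, -0.64, -0.67, 0, -1], [0, 0, 0, -0.64, -0.67, 0, -1], [0, 0, 0, -0.64, -0.67, 0, -1], [0, 0, 0, -0.64, -0.67, 0, -1], [0, 0, 0, -0.64, -0.67, 0, -1], [0, 0, 0, -0.64, -0.67, 0, -1], [0, 0, 0, -0.64, -0.67, 0, -1], [0, 0, 0, -0.64, -0.67, 0, -1]]

```text
time: 1.43
tool_pos: [0.4779, -0.0425, 0.231]
tool_rot: [0.0, 0.826, -0.564, -0.0]
contact_force: [0.2, -0.8, 0.3]
gripper_width: 0.0
```

Call:
carry_out:
  moves:
    - [[0, 0, 0, -0.64, -0.67, 0, -1], [0, 0, 0, -0.64, -0.67, 0, -1], [0, 0, 0, -0.64, -0.67, 0, -1], [0, 0, 0, -0.64, -0.67, 0, -1], [0, 0, 0, -0.64, -0.67, 0, -1], [0, 0, 0, -0.64, -0.67, 0, -1], [0, 0, 0, -0.64, -0.67, 0, -1], [0, 0, 0, 0, 0, 0, -1]]

```text
time: 2.1
tool_pos: [0.5881, 0.1958, 0.23]
tool_rot: [-0.001, 0.827, -0.562, -0.001]
contact_force: [-0.7, -0.3, -0.3]
gripper_width: 0.003
```

Call:
carry_out:
  moves:
    - [[0, 0, 0, -0.7, -0.65, 0.2, -1], [0, 0, 0, 0, 0, 0.8, -1], [0, 0, 0, 0, 0, 0.8, -1], [0, 0, 0, 0, 0, 0.8, -1], [0, 0, 0, 0, 0, 0, -1], [0, 0, 0, 0, 0, 0, -1]]

```text
time: 2.6
tool_pos: [0.5993, 0.2257, 0.1246]
tool_rot: [0.002, 0.826, -0.564, -0.002]
contact_force: [0.2, 0.9, 0.9]
gripper_width: -0.001
```

```bash
python3 - <<'E'
from plant import state, grab_frame
import cv2,numpy as np
for i in range(3):
    s=state();print(s["tool_pos"],s["tool_rot"],s["contact_force"])
    f=grab_frame("scene")
np.savez("scene1.npz",**f)
print(state()["tool_pos"])
im=f["frame"][100:240,240:400,::-1]
cv2.imwrite("pics/s1.png",cv2.resize(im,None,fx=4,fy=4,interpolation=cv2.INTER_CUBIC))
E
```

```text
[0.59929129 0.2257167  0.12460864] [ 0.00224419  0.82586663 -0.56385758 -0.0019753 ] [0.17896509 0.93231372 0.85141091]
[0.60124078 0.22611512 0.12764972] [ 2.24430166e-04  8.25824613e-01 -5.63926972e-01 -1.68729807e-04] [-0.39629951 -0.01784929  0.61364669]
[0.60240082 0.22641581 0.12950828] [-0.00105225  0.8258187  -0.56393391  0.0009519 ] [1.68638333 0.17355968 0.74997039]
[0.60296567 0.22658727 0.13049854]
```

View pics/s1.png

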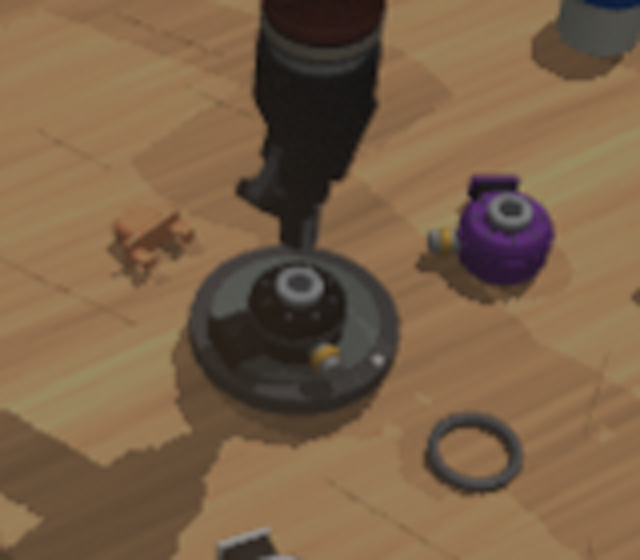

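The image shows the shut fingertips at about (315,162), just above and behind the button at (315,171). The arm is still settling.

Call:
carry_out:
  moves:
    - [[0, 0, 0, -0.12, -0.02, 0.2, -1], [0, 0, 0, 0, 0, 0.2, -1], [0, 0, 0, 0, 0, 0, -1], [0, 0, 0, 0, 0, 0, -1], [0, 0, 0, 0, 0, 0, -1], [0, 0, 0, 0, 0, 0, -1], [0, 0, 0, 0, 0, 0, -1]]

```text
time: 3.33
tool_pos: [0.6005, 0.2311, 0.1117]
tool_rot: [-0.0, 0.826, -0.564, 0.0]
contact_force: [0.1, -0.4, -0.4]
gripper_width: -0.001
```

```bash
python3 - <<'E'
from plant import state, grab_frame
from h import *
f=grab_frame("scene"); g=grab_frame("top")
p=state()["tool_pos"];print(p,state()["contact_force"])
print(proj(f,[p,[.602,.2315,.086]]),proj(g,[p,[.602,.2315,.086]]))
a=cv2.resize(f["frame"][120:200,275:355,::-1],None,fx=5,fy=5,interpolation=cv2.INTER_CUBIC)
b=cv2.resize(g["frame"][145:225,140:220,::-1],None,fx=5,fy=5,interpolation=cv2.INTER_CUBIC)
cv2.imwrite("pics/s2.png",np.hstack([a,b]))
E
```

```text
[0.6004306  0.23111553 0.11157059] [-0.49198575 -0.03676639  0.16283654]
[[314.96406033 164.07447204]
 [314.69100667 170.84099137]] [[178.8553115  190.74300834]
 [180.71417002 190.96034363]]
```

View pics/s2.png

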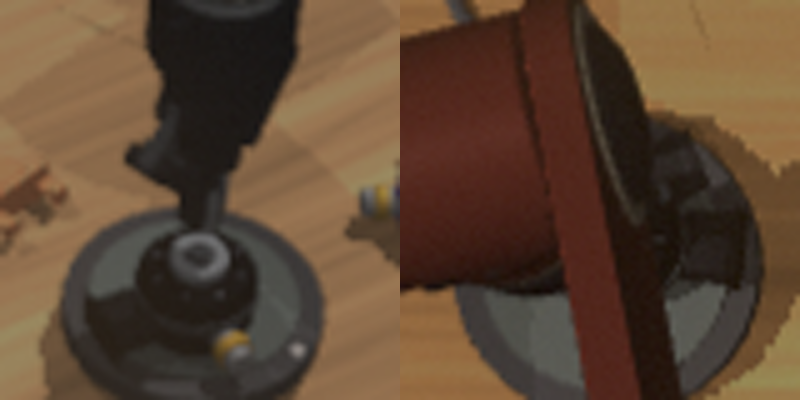

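Call:
carry_out:
  moves:
    - [[0, 0, 0, 0, -0.03, 0.15, -1], [0, 0, 0, 0, 0, 0.15, -1], [0, 0, 0, 0, 0, 0.15, -1], [0, 0, 0, 0, 0, 0.05, -1], [0, 0, 0, 0, 0, 0, -1], [0, 0, 0, 0, 0, 0, -1], [0, 0, 0, 0, 0, 0, -1]]

```text
time: 4.02
tool_pos: [0.6015, 0.2316, 0.0915]
tool_rot: [-0.0, 0.826, -0.564, 0.0]
contact_force: [-0.3, 0.1, -0.3]
gripper_width: -0.001
```

Call:
carry_out:
  moves:
    - [[0, 0, 0, 0, 0, 0.05, -1], [0, 0, 0, 0, 0, 0.05, -1], [0, 0, 0, 0, 0, 0.05, -1], [0, 0, 0, 0, 0, 0.04, -1], [0, 0, 0, 0, 0, 0, -1], [0, 0, 0, 0, 0, 0, -1]]

```text
time: 4.52
tool_pos: [0.6016, 0.2316, 0.0841]
tool_rot: [-0.0, 0.826, -0.564, 0.0]
contact_force: [-0.3, -1.1, 1.0]
gripper_width: 0.003
```

Call:
carry_out:
  moves:
    - [[0, 0, 0, 0, 0, 0.04, -1], [0, 0, 0, 0, 0, 0.04, -1], [0, 0, 0, 0, 0, 0.04, -1], [0, 0, 0, 0, 0, 0, -1], [0, 0, 0, 0, 0, 0, -1]]

```text
time: 4.93
tool_pos: [0.6016, 0.2316, 0.0793]
tool_rot: [-0.0, 0.826, -0.564, 0.0]
contact_force: [-0.2, -0.3, 4.2]
gripper_width: 0.002
```

Call:
carry_out:
  moves:
    - [[0, 0, 0, 0, 0, 0.03, -1], [0, 0, 0, 0, 0, 0.02, -1], [0, 0, 0, 0, 0, 0, -1], [0, 0, 0, 0, 0, 0, -1]]

```text
time: 5.27
tool_pos: [0.6019, 0.2318, 0.0789]
tool_rot: [-0.0, 0.826, -0.564, 0.0]
contact_force: [-4.7, -1.2, 10.9]
gripper_width: -0.0
```

Call:
carry_out:
  moves:
    - [[0, 0, 0, -0.003, 0.006, -0.015, -1], [0, 0, 0, 0, 0, 0, -1], [0, 0, 0, 0, 0, 0, -1]]

```text
time: 5.52
tool_pos: [0.6018, 0.2318, 0.079]
tool_rot: [-0.001, 0.826, -0.564, 0.001]
contact_force: [-0.6, -0.8, 7.4]
gripper_width: -0.001
```

```bash
python3 - <<'E'
from plant import state, grab_frame
from h import *
s=state();print(s["time"],s["tool_pos"],s["contact_force"],s["ft_torque"])
f=grab_frame("scene"); g=dict(np.load("scene0.npz"))
a,b=[cv2.resize(q["frame"][140:220,275:355,::-1],None,fx=5,fy=5,interpolation=cv2.INTER_CUBIC) for q in(g,f)]
cv2.imwrite("pics/s3.png",np.hstack([a,b]))
s=state();print(s["time"],s["tool_pos"],s["contact_force"],s["ft_torque"])
E
```

```text
5.5167 [0.60181504 0.23180647 0.07896362] [-0.62298237 -0.79938217  7.37417991] [-0.11445419  0.28283718  0.0135516 ]
5.5667 [0.6018138  0.23178893 0.07896712] [-2.07694635 -1.10211587  8.5619263 ] [-0.05421265  0.34673063  0.03581839]
```

View pics/s3.png

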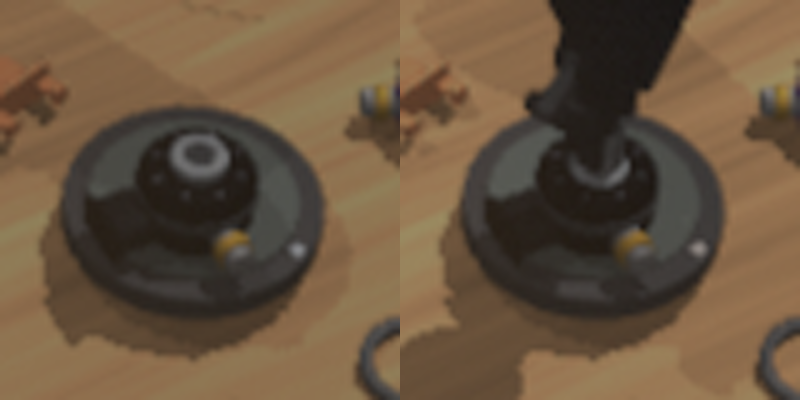

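The right half shows the fingers on the button with the button down. The white mark (298,250) and the inlet haven't moved, so there has been no rotation. Now I'll hold.

Call:
carry_out:
  moves:
    - [[0, 0, 0, 0, 0, 0, -1], [0, 0, 0, 0, 0, 0, -1], [0, 0, 0, 0, 0, 0, -1], [0, 0, 0, 0, 0, 0, -1], [0, 0, 0, 0, 0, 0, -1], [0, 0, 0, 0, 0, 0, -1], [0, 0, 0, 0, 0, 0, -1], [0, 0, 0, 0, 0, 0, -1]]

```text
time: 6.23
tool_pos: [0.6018, 0.2318, 0.079]
tool_rot: [-0.001, 0.826, -0.564, 0.001]
contact_force: [-1.6, -0.8, 8.2]
gripper_width: -0.002
```

Call:
carry_out:
  moves:
    - [[0, 0, 0, 0, 0, 0, -1], [0, 0, 0, 0, 0, 0, -1], [0, 0, 0, 0, 0, 0, -1], [0, 0, 0, 0, 0, 0, -1], [0, 0, 0, 0, 0, 0, -1], [0, 0, 0, 0, 0, 0, -1], [0, 0, 0, 0, 0, 0, -1], [0, 0, 0, 0, 0, 0, -1]]

```text
time: 6.9
tool_pos: [0.6018, 0.2318, 0.079]
tool_rot: [-0.001, 0.826, -0.564, 0.001]
contact_force: [-2.4, 0.8, 7.3]
gripper_width: 0.002
```

Call:
carry_out:
  moves:
    - [[0, 0, 0, 0, 0, 0, -1], [0, 0, 0, 0, 0, 0, -1], [0, 0, 0, 0, 0, 0, -1], [0, 0, 0, 0, 0, 0, -1], [0, 0, 0, 0, 0, 0, -1], [0, 0, 0, 0, 0, 0, -1], [0, 0, 0, 0, 0, 0, -1], [0, 0, 0, 0, 0, 0, -1]]

```text
time: 7.57
tool_pos: [0.6018, 0.2318, 0.079]
tool_rot: [-0.001, 0.826, -0.564, 0.001]
contact_force: [-2.6, -0.6, 8.5]
gripper_width: -0.001
```

Call:
carry_out:
  moves:
    - [[0, 0, 0, 0, 0, 0, -1], [0, 0, 0, 0, 0, 0, -1]]

```text
time: 7.73
tool_pos: [0.6018, 0.2318, 0.079]
tool_rot: [-0.001, 0.826, -0.564, 0.001]
contact_force: [-0.8, -0.9, 7.5]
gripper_width: 0.001
```

Held for over 2.2 s by the settled readings alone. Now I'll lift straight up.

Call:
carry_out:
  moves:
    - [[0, 0, 0, 0, 0, -0.05, -1], [0, 0, 0, 0, 0, -0.08, -1], [0, 0, 0, 0, 0, -0.1, -1], [0, 0, 0, 0, 0, -0.2, -1], [0, 0, 0, 0, 0, -0.4, -1], [0, 0, 0, 0, 0, -0.5, -1], [0, 0, 0, 0, 0, 0, -1], [0, 0, 0, 0, 0, 0, -1]]

```text
time: 8.4
tool_pos: [0.6016, 0.2317, 0.1317]
tool_rot: [-0.001, 0.826, -0.564, 0.001]
contact_force: [-0.2, 0.4, -0.1]
gripper_width: -0.003
```

```bash
python3 - <<'E'
from plant import state, grab_frame
from h import *
f=grab_frame("scene"); g=dict(np.load("scene0.npz"))
s=state();print(s["time"],s["tool_pos"],s["contact_force"])
a,b=[cv2.resize(q["frame"][140:220,275:355,::-1],None,fx=5,fy=5,interpolation=cv2.INTER_CUBIC) for q in(g,f)]
cv2.imwrite("pics/s4.png",np.hstack([a,b]))
q=s["tool_rot"]
from scipy.spatial.transform import Rotation as R
M=R.from_quat(q[[1,2,3,0]]).as_matrix()
print((M.T@(np.array([.557,-.2643,s["tool_pos"][2]])-s["tool_pos"])/.04))
E
```

```text
8.45 [0.60074473 0.23148194 0.13018518] [-0.57380453 -0.81479562 -0.7340938 ]
[1.11448814e+01 5.53285130e+00 2.55682962e-03]
```

View pics/s4.png

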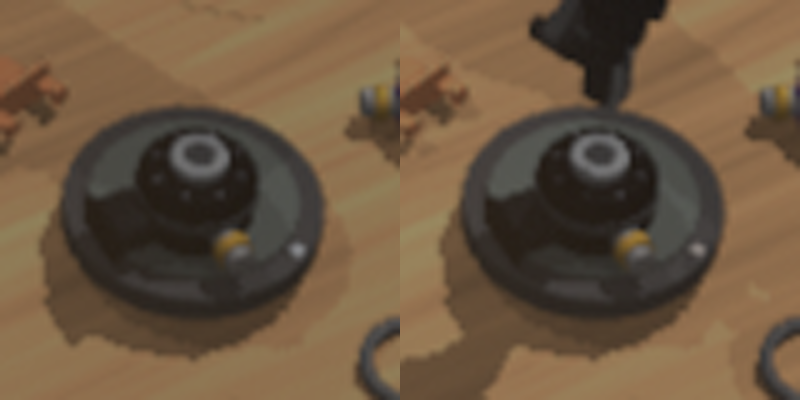

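The button is back up at (200,157) in the crop and nothing has turned. Moving to blue.

Call:
carry_out:
  moves:
    - [[0, 0, 0, 0.4, 0.2, -0.3, -1], [0, 0, 0, 0.65, 0.32, -0.2, -1], [0, 0, 0, 0.65, 0.32, 0, -1], [0, 0, 0, 0.65, 0.32, 0, -1], [0, 0, 0, 0.65, 0.32, 0, -1], [0, 0, 0, 0.65, 0.32, 0, -1], [0, 0, 0, 0.65, 0.32, 0, -1], [0, 0, 0, 0.65, 0.32, 0, -1]]

```text
time: 9.12
tool_pos: [0.5807, 0.0104, 0.1484]
tool_rot: [0.001, 0.826, -0.564, -0.002]
contact_force: [1.1, 0.1, 0.3]
gripper_width: -0.001
```

Call:
carry_out:
  moves:
    - [[0, 0, 0, 0.65, 0.32, 0, -1], [0, 0, 0, 0.65, 0.32, 0, -1], [0, 0, 0, 0.65, 0.32, 0, -1], [0, 0, 0, 0.65, 0.32, 0, -1], [0, 0, 0, 0.65, 0.32, 0, -1], [0, 0, 0, 0.65, 0.32, 0, -1], [0, 0, 0, 0.65, 0.32, 0, -1], [0, 0, 0, 0.65, 0.32, 0, -1]]

```text
time: 9.78
tool_pos: [0.5612, -0.2202, 0.1483]
tool_rot: [0.0, 0.826, -0.564, -0.002]
contact_force: [0.1, -0.3, 0.3]
gripper_width: -0.001
```

Call:
carry_out:
  moves:
    - [[0, 0, 0, 0.4, 0.2, 0.1, -1], [0, 0, 0, 0.2, 0.1, 0.2, -1], [0, 0, 0, 0, 0, 0.2, -1], [0, 0, 0, 0, 0, 0.2, -1], [0, 0, 0, 0, 0, 0, -1], [0, 0, 0, 0, 0, 0, -1], [0, 0, 0, 0, 0, 0, -1], [0, 0, 0, 0, 0, 0, -1]]

```text
time: 10.45
tool_pos: [0.5608, -0.2454, 0.1232]
tool_rot: [-0.0, 0.826, -0.563, 0.0]
contact_force: [0.2, 0.1, -0.7]
gripper_width: 0.003
```

```bash
cat > a.py <<'E'
import sys
from plant import state, grab_frame
from h import *
from scipy.spatial.transform import Rotation as R
t=list(map(float,sys.argv[1:4])); n=sys.argv[4]
s0=state()
f=grab_frame("scene"); s=state();p=s["tool_pos"]
print(s["time"],s0["tool_pos"],p,s["contact_force"])
M=R.from_quat(s["tool_rot"][[1,2,3,0]]).as_matrix()
print("shares",(M.T@(np.array(t)-p)/.04).round(3),"proj tip/target",(proj(f,[p,t])-[115,170]).round(1)*5)
cv2.imwrite(f"pics/{n}.png",cv2.resize(f["frame"][170:280,115:255,::-1],None,fx=5,fy=5,interpolation=cv2.INTER_CUBIC))
E
python3 a.py .557 -.2643 .081 b1
```

```text
10.5 [ 0.56079913 -0.24537984  0.12324622] [ 0.56083266 -0.24560128  0.1234293 ] [-0.33025458  0.33098383 -0.74450653]
shares [0.399 0.261 1.061] proj tip/target [[136.  257.5]
 [114.5 318.5]]
```

View pics/b1.png

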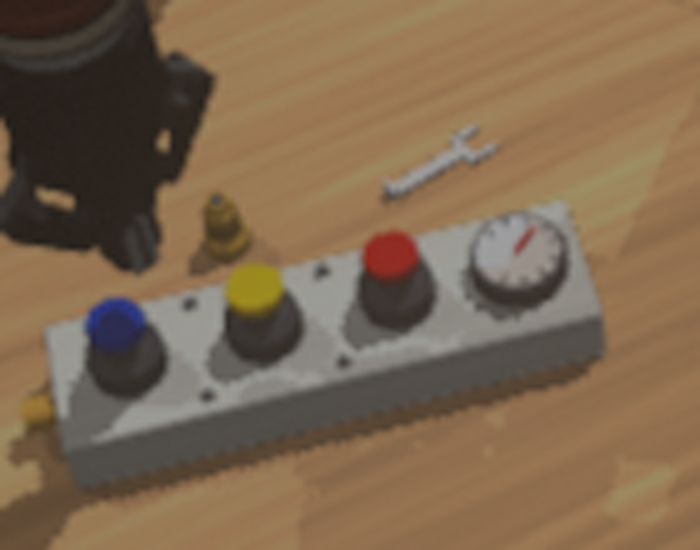

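Tip at (136,262) in the crop, as projected; blue head at (115,322). Moving over it and down to just above.

Call:
carry_out:
  moves:
    - [[0, 0, 0, 0.2, 0.13, 0.1, -1], [0, 0, 0, 0.2, 0.13, 0.2, -1], [0, 0, 0, 0, 0, 0.2, -1], [0, 0, 0, 0, 0, 0.2, -1], [0, 0, 0, 0, 0, 0.1, -1], [0, 0, 0, 0, 0, 0.04, -1], [0, 0, 0, 0, 0, 0, -1], [0, 0, 0, 0, 0, 0, -1]]

```text
time: 11.17
tool_pos: [0.5565, -0.2646, 0.089]
tool_rot: [-0.0, 0.826, -0.564, -0.0]
contact_force: [-0.1, -1.0, -0.6]
gripper_width: -0.002
```

Call:
carry_out:
  moves:
    - [[0, 0, 0, 0, 0, 0, -1], [0, 0, 0, 0, 0, 0, -1], [0, 0, 0, 0, 0, 0, -1]]

```text
time: 11.42
tool_pos: [0.5567, -0.2649, 0.0897]
tool_rot: [-0.0, 0.826, -0.564, 0.0]
contact_force: [-0.7, -0.1, -0.6]
gripper_width: 0.003
```

```bash
python3 a.py .557 -.2643 .081 b2
```

```text
11.4667 [ 0.55674332 -0.26486812  0.08965212] [ 0.55667685 -0.26482513  0.0895573 ] [-0.59206961  0.02834184  0.57314391]
shares [-0.009 -0.012  0.214] proj tip/target [[109.5 308.5]
 [114.5 318.5]]
```

View pics/b2.png

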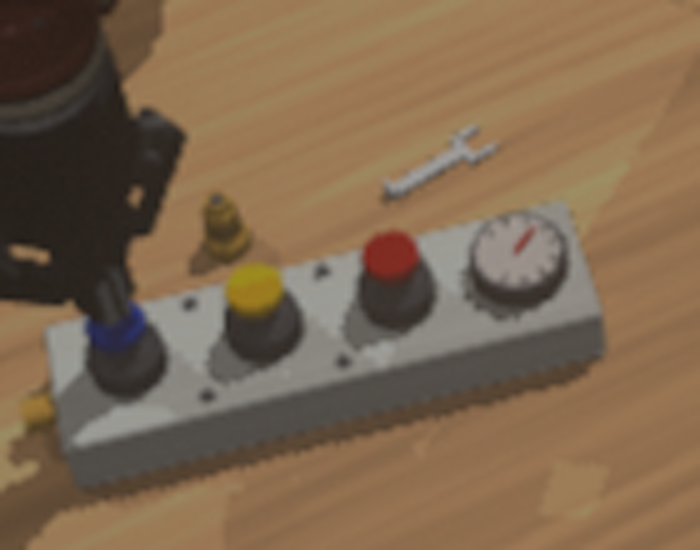

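The tip is centred over the blue head, about 8 mm above it. Pressing down.

Call:
carry_out:
  moves:
    - [[0, 0, 0, 0, 0, 0.08, -1], [0, 0, 0, 0, 0, 0.08, -1], [0, 0, 0, 0, 0, 0.06, -1], [0, 0, 0, 0, 0, 0.06, -1], [0, 0, 0, 0, 0, 0.06, -1], [0, 0, 0, 0, 0, 0.05, -1], [0, 0, 0, 0, 0, 0, -1], [0, 0, 0, 0, 0, 0, -1]]

```text
time: 12.13
tool_pos: [0.5563, -0.2648, 0.0731]
tool_rot: [0.0, 0.826, -0.564, -0.0]
contact_force: [-0.0, -0.5, 0.5]
gripper_width: -0.002
```

Call:
carry_out:
  moves:
    - [[0, 0, 0, 0, 0, 0.03, -1], [0, 0, 0, 0, 0, 0.03, -1], [0, 0, 0, 0, 0, 0, -1], [0, 0, 0, 0, 0, 0, -1]]

```text
time: 12.47
tool_pos: [0.5564, -0.2648, 0.073]
tool_rot: [0.0, 0.826, -0.564, -0.0]
contact_force: [-5.0, 3.0, 10.9]
gripper_width: -0.002
```

Call:
carry_out:
  moves:
    - [[0, 0, 0, 0, 0, 0.03, -1], [0, 0, 0, 0, 0, 0, -1], [0, 0, 0, 0, 0, 0, -1]]

```text
time: 12.72
tool_pos: [0.5565, -0.2649, 0.0729]
tool_rot: [0.0, 0.826, -0.564, -0.0]
contact_force: [-7.6, 3.0, 15.9]
gripper_width: 0.003
```

Call:
carry_out:
  moves:
    - [[0, 0, 0, 0, 0, -0.08, -1], [0, 0, 0, 0, 0, -0.1, -1], [0, 0, 0, 0, 0, -0.3, -1], [0, 0, 0, 0, 0, -0.4, -1], [0, 0, 0, 0, 0, -0.4, -1], [0, 0, 0, 0, 0, 0, -1], [0, 0, 0, 0, 0, 0, -1], [0, 0, 0, 0, 0, 0, -1]]

```text
time: 13.38
tool_pos: [0.5561, -0.2646, 0.1204]
tool_rot: [-0.0, 0.826, -0.564, -0.0]
contact_force: [0.4, -0.8, -0.6]
gripper_width: 0.002
```

```bash
python3 a.py .5725 -.1955 .12 b3
```

```text
13.4333 [ 0.55606396 -0.26456236  0.12038589] [ 0.55575012 -0.26441187  0.11981847] [-1.1353666  -0.62068946 -1.07866735]
shares [-1.452 -1.017 -0.003] proj tip/target [[ 97.  270.5]
 [242.5 237.5]]
```

View pics/b3.png

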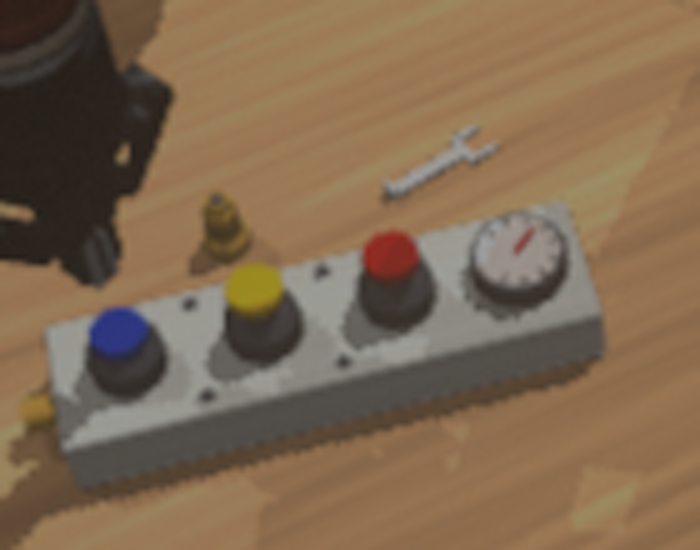

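Blue is now lower, with its head at (119,332) against (115,322) before. Going to yellow.

Call:
carry_out:
  moves:
    - [[0, 0, 0, -0.4, -0.28, 0, -1], [0, 0, 0, -0.5, -0.35, 0, -1], [0, 0, 0, -0.35, -0.25, 0, -1], [0, 0, 0, -0.2, -0.14, 0, -1], [0, 0, 0, 0, 0, 0.2, -1], [0, 0, 0, 0, 0, 0.2, -1], [0, 0, 0, 0, 0, 0.2, -1], [0, 0, 0, 0, 0, 0.1, -1]]

```text
time: 14.1
tool_pos: [0.572, -0.1962, 0.0906]
tool_rot: [0.0, 0.826, -0.564, -0.002]
contact_force: [-0.3, -0.5, 0.1]
gripper_width: -0.003
```

Call:
carry_out:
  moves:
    - [[0, 0, 0, 0, 0, 0, -1], [0, 0, 0, 0, 0, 0, -1], [0, 0, 0, 0, 0, 0, -1], [0, 0, 0, 0, 0, 0, -1], [0, 0, 0, 0, 0, 0, -1]]

```text
time: 14.52
tool_pos: [0.5736, -0.1962, 0.0937]
tool_rot: [-0.0, 0.826, -0.564, 0.001]
contact_force: [0.3, 0.9, -0.1]
gripper_width: 0.001
```

```bash
python3 a.py .5725 -.1955 .081 b4
```

```text
14.5667 [ 0.57363271 -0.19624308  0.09372527] [ 0.57360062 -0.19615647  0.09370047] [-0.03829096 -0.30399136 -0.31975105]
shares [-0.026  0.02   0.317] proj tip/target [[250.5 272. ]
 [255.  285. ]]
```

View pics/b4.png

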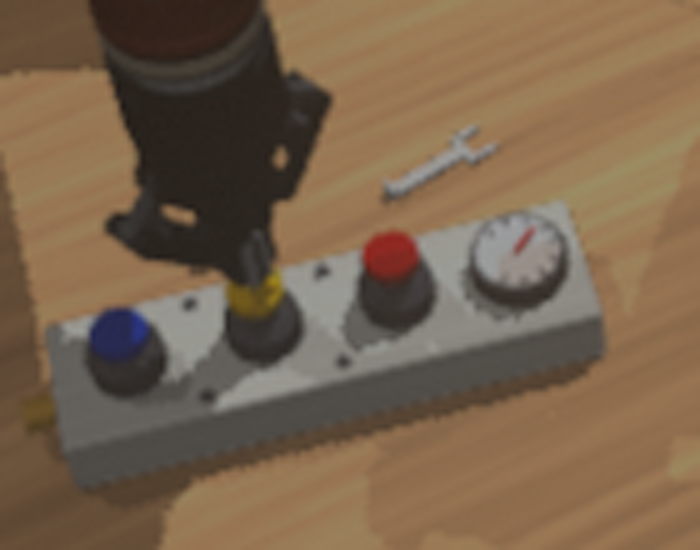

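The tip is over the yellow head at (252,275). Pressing down.

Call:
carry_out:
  moves:
    - [[0, 0, 0, -0.02, 0.02, 0.1, -1], [0, 0, 0, 0, 0, 0.1, -1], [0, 0, 0, 0, 0, 0.08, -1], [0, 0, 0, 0, 0, 0.06, -1], [0, 0, 0, 0, 0, 0.06, -1], [0, 0, 0, 0, 0, 0.06, -1], [0, 0, 0, 0, 0, 0.05, -1], [0, 0, 0, 0, 0, 0, -1]]

```text
time: 15.23
tool_pos: [0.5723, -0.1954, 0.0731]
tool_rot: [0.0, 0.826, -0.564, -0.0]
contact_force: [-2.4, 1.6, 3.9]
gripper_width: -0.0
```

Call:
carry_out:
  moves:
    - [[0, 0, 0, 0, 0, 0.03, -1], [0, 0, 0, 0, 0, 0.03, -1], [0, 0, 0, 0, 0, 0, -1], [0, 0, 0, 0, 0, 0, -1]]

```text
time: 15.57
tool_pos: [0.5724, -0.1955, 0.0729]
tool_rot: [0.0, 0.826, -0.564, -0.0]
contact_force: [-7.9, 4.0, 14.8]
gripper_width: -0.002
```

Firm stop reached. Lifting away and retreating to clear both cameras' views.

Call:
carry_out:
  moves:
    - [[0, 0, 0, 0, 0, -0.08, -1], [0, 0, 0, 0, 0, -0.1, -1], [0, 0, 0, 0, 0, -0.3, -1], [0, 0, 0, 0, 0, -0.6, -1], [0, 0, 0, 0, 0, -0.8, -1], [0, 0, 0, 0, 0, -0.8, -1], [0, 0, 0, 0, 0, -0.8, -1], [0, 0, 0, 0, 0, -0.5, -1]]

```text
time: 16.23
tool_pos: [0.5735, -0.196, 0.2343]
tool_rot: [-0.0, 0.826, -0.564, 0.003]
contact_force: [0.2, -0.3, 0.7]
gripper_width: 0.0
```

Call:
carry_out:
  moves:
    - [[0, 0, 0, 0.5, 0.5, 0, -1], [0, 0, 0, 0.6, 0.6, 0, -1], [0, 0, 0, 0.6, 0.6, 0, -1], [0, 0, 0, 0.6, 0.6, 0, -1], [0, 0, 0, 0.6, 0.6, 0, -1], [0, 0, 0, 0.6, 0.6, 0, -1], [0, 0, 0, 0.6, 0.6, 0, -1], [0, 0, 0, 0.6, 0.6, 0, -1]]

```text
time: 16.9
tool_pos: [0.4648, -0.4405, 0.2301]
tool_rot: [0.0, 0.826, -0.564, 0.0]
contact_force: [0.3, 0.2, 0.1]
gripper_width: 0.0
```

Call:
carry_out:
  moves:
    - [[0, 0, 0, 0.5, 0.5, 0, -1], [0, 0, 0, 0.3, 0.3, 0, -1], [0, 0, 0, 0, 0, 0, -1], [0, 0, 0, 0, 0, 0, -1], [0, 0, 0, 0, 0, 0, -1], [0, 0, 0, 0, 0, 0, -1]]

```text
time: 17.4
tool_pos: [0.4483, -0.4792, 0.2296]
tool_rot: [-0.0, 0.826, -0.563, -0.0]
contact_force: [0.3, 0.4, -0.8]
gripper_width: 0.004
```

```bash
python3 - <<'E'
from plant import state, grab_frame
from h import *
for n in("scene","top"):
    f=grab_frame(n); g=dict(np.load(n+"0.npz")); cv2.imwrite(f"pics/{n}9.png",f["frame"][:,:,::-1])
    for nm,q in(("before",g),("after",f)):
        C=cloud(q)
        for c,p in dict(red=(.5877,-.128),yellow=(.5725,-.1955),blue=(.557,-.2643),purge=(.602,.2316)).items():
            m=(np.hypot(C[...,0]-p[0],C[...,1]-p[1])<.011)&(C[...,2]>.06)&(C[...,2]<.1); print(n,nm,c,np.median(C[m],0).round(4),m.sum())
    d=cv2.absdiff(f["frame"],g["frame"]).max(2); cv2.imwrite(f"pics/{n}d.png",np.clip(d.astype(int)*4,0,255).astype(np.uint8))
print(state()["time"],state()["tool_pos"],state()["contact_force"])
E
```

```text
scene before red [ 0.5893 -0.1289  0.0808] 60
scene before yellow [ 0.5751 -0.1964  0.0816] 61
scene before blue [ 0.5592 -0.2651  0.0815] 62
scene before purge [0.6013 0.2303 0.0872] 39
scene after red [ 0.59   -0.129   0.0808] 65
scene after yellow [ 0.5731 -0.1955  0.0738] 44
scene after blue [ 0.5578 -0.2639  0.0744] 49
scene after purge [0.6032 0.2316 0.0868] 39
top before red [ 0.5875 -0.1286  0.0812] 71
top before yellow [ 0.5725 -0.1952  0.0805] 74
top before blue [ 0.5579 -0.2638  0.0808] 77
top before purge [0.6019 0.231  0.0861] 71
top after red [ 0.5874 -0.1284  0.0808] 71
top after yellow [ 0.5719 -0.1954  0.0733] 72
top after blue [ 0.5561 -0.2636  0.0729] 74
top after purge [0.6018 0.231  0.0866] 69
17.5 [ 0.44828081 -0.479312    0.2296432 ] [-0.25526571 -0.47709279  0.49405469]
```

View pics/top9.png

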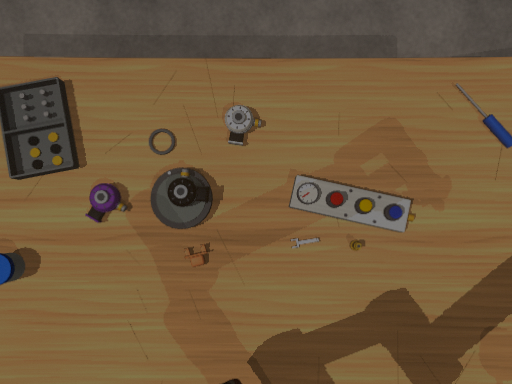

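View pics/topd.png

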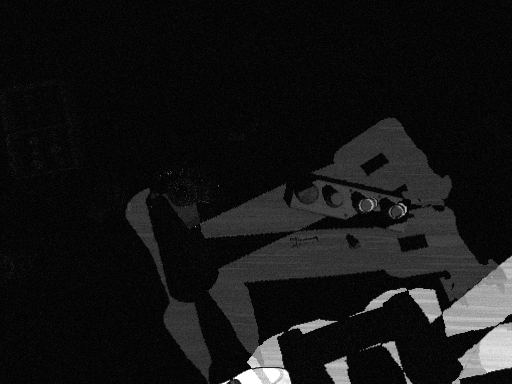

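View pics/scene9.png

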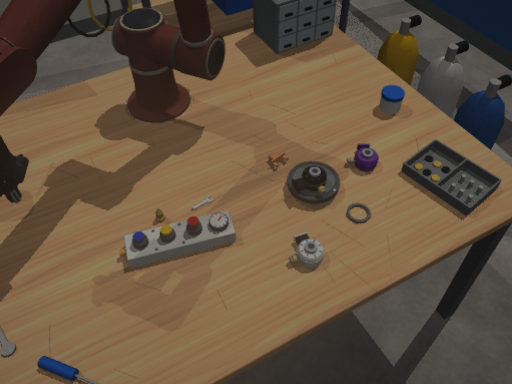

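Blue and yellow are down 8 mm, red is still out, and the loose parts haven't changed; apart from shadows, the difference picture shows only the two heads. There is faint speckle near the turntable (185,185), so I'll check it for rotation.

```bash
python3 - <<'E'
from plant import grab_frame
from h import *
for n,(x,y,w,h) in dict(top=(150,165,66,66),scene=(284,158,60,48)).items():
    F=[grab_frame(n) for _ in range(2)]
    f=np.mean([q["frame"] for q in F],0); g=np.load(n+"0.npz")["frame"]
    s=lambda a:cv2.cvtColor(a.astype(np.uint8),cv2.COLOR_RGB2GRAY)[y:y+h,x:x+w].astype(np.float32)
    W=np.eye(2,3,dtype=np.float32)
    cc,W=cv2.findTransformECC(s(g),s(f),W,cv2.MOTION_EUCLIDEAN,(3,200,1e-7),None,3)
    c=np.array([w/2,h/2,1]); print(n,cc,"rot deg",np.degrees(np.arctan2(W[1,0],W[0,0])),"shift px",W@c-c[:2])
E
```

```text
top 0.9855972039664944 rot deg -0.3923531 shift px [ 0.03853986 -0.0334222 ]
scene 0.9892144683306697 rot deg -0.20402765 shift px [ 0.05901099 -0.04856948]
```

```bash
python3 -c "
from plant import ticket
print(ticket.job_done())"
```

```text
the job is handed in; nothing more can be done
None
```

The job is done and handed in at about 18 s on the robot clock, with the arm clear of everything.

- **Purge button:** I pressed it to its firm stop (7 mm down, about 8 N, 11 N at its highest reading) and held it for more than 2.2 s. After release the depth readings were back at about 86–87 mm, the same as before.
- **Blue, then yellow:** I pushed each to its firm stop at about 15 N. The heads read about 73 mm from the top camera (81 mm before) and 74 mm from the scene camera.
- **Red:** untouched, still at about 81 mm.
- **Loose parts:** the before and after pictures from the top camera show no movement.
- **Housing and turntable:** image alignment gave a shift under 0.1 pixel, which is nothing visible. It also gave a rotation of 0.2° in one camera and 0.4° in the other. The shadows changed between pictures, so I can't tell whether that is noise or a very small real turn.

No check failed. The only disagreement was about 1 mm between the two cameras on plunger height, within the stated calibration.

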